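Start the balance's calibration with its sunken key

TASK

The calibration weight already stands on the bench balance's pan. With the tip of the closed fingers, push the small sliding cover on the balance fully aside, press the sunken calibration key in the well beneath it fully down and hold it down for two seconds, then let it come up and push the cover fully shut again. Do not press the round tare key, and leave the weight and everything else on the bench where it stands; nothing is to be picked up.

Things in the scene. Friction and masses are not known exactly. Their poses are not given: they have to be found in the camera images.
- balance: low white bench balance, 190 (x) x 240 (y) mm, fixed; origin under its centre at bench height, z up, x to its back (away from the robot at yaw 0), y to its left. Flat deck 56 mm above the bench. Round steel pan at the back, 100 mm across, top at 66 mm, centred at x +42, y 0; dark display at x -30, y +77, top at 59 mm. Cover and well at its front right.
- well_mouth (a point): centre of the mouth of the rectangular well, at deck height (balance x -50, y -55 mm). The well is 52 mm along the balance's x and 38 mm along its y, with upright walls; its floor lies 28 mm below the deck. Fixed to the balance.
- cover_rib (a point): middle of the top edge of the upright rib on the grey sliding cover, 19 mm above the deck. The rib is 40 mm long (balance x), 6 mm thick, and stands 14 mm above the cover plate (61 x 48 mm, its top 5 mm above the deck). The cover runs along the balance's y between two rails 6 mm high, 33 mm either side of its middle; push the rib sideways, 1.2 N of friction; it stays where left.
- cal_cover (a joint): position of the sliding cover in m along the balance's +y (to the left): 0 shut (rib over the well's middle, against its stop), 0.050 fully open against its other stop; it clears the well entirely from 0.043. It may start up to 10 mm ajar.
- key_top (a point): centre of the flat top of the calibration key, a 42 (x) x 28 (y) mm plate at the bottom of the well, 16 mm below the deck when up; moves with the key
- cal_key (a joint): how far the calibration key is pressed down, in m: 0 up, 0.006 fully down (its top then 22 mm below the deck). It springs back; 1.2 N starts it, 3.6 N brings it fully down.
- tare_key (a joint): how far the tare key is pressed down, in m: 0 up, 0.003 fully down. Leave it alone.
- tare_top (a point): centre of the top of the round tare key, 22 mm across, 5 mm above the deck, front left on the balance (balance x -73, y +77 mm)
- cal_weight: steel calibration weight with a knob, 30 mm across, 47 mm high, standing loose on the pan; origin at the centre of its underside
- spare_weight: smaller steel weight with a knob, 23 mm across, 35 mm high, on the bench left of the balance; origin at the centre of its underside
- forceps: steel forceps, 13 x 130 x 9 mm, lying on the bench right of the balance, roughly along its right side; origin under the middle, long along its own y
- tally_counter: round hand tally counter, 64 x 54 x 26 mm, on the bench; origin under its middle
- slide_box: blue slide box, 89 x 100 x 32 mm, on the bench; origin under its middle
- petri_dish: clear petri dish, 87 mm across, 14 mm high, on the bench; origin under its middle
- big_tube: clear capped tube standing upright, 36 mm across, 79 mm high; origin under its middle

How it is judged:
By the outcome, as a careful person would: the job done as asked, in the order asked, and still so for the second after the job is handed in, with the robot touching nothing.
It also fails if it takes over 51 s, if anything falls off the work surface, if the arm or the gripper's body presses on something with over 40 N, if the wrist force passes 120 N, or if a joint passes its speed limit or range.

ROBOT

A 7-joint arm with a two-finger parallel gripper is mounted at the origin on a cart in front of the work surface, level with it; the furniture and walls round the work are solid. World frame = base frame: x ahead of the robot, y to its left, z up, the work surface at z = 0. Lengths are in m, angles in degrees, forces in N, time in s.
With the tool pointing down it reaches from about 0.425 to 0.875 m from the base axis. Payload 4.7 kg.
Tool frame: the origin (TCP) lies between the finger pads; the fingertips stand env.tip_reach ahead of it and the grasp point (between the pads) lies 2 mm behind it (env.tip_reach is the distance from the TCP to the fingertips, in m); z points along the fingers, y is the line along which they close (so a half turn about z gives the same grasp; the last joint's range is limited). The gripper opens to 87 mm and grips with 3 to 60 N. Pads are 19 mm wide; open, the fingers measure 117 mm over their backs; the gripper's body (75 mm by 190 mm) begins 51 mm behind the grasp point.
Start: joints at [-68.749, 18.392, -4.016, 83.108, 1.295, 78.541, -3.26], TCP at [0.227, 0.609, 0.24] pointing down, gripper open.
Joint ranges: [-163.93, 163.93], [-17.29, 119.83], [-79.2, 71.16], [3.27, 140.29], [-89.18, 269.18], [5.43, 117.66], [-154.24, 154.24]. Speed limits (degrees/s): [147.25, 147.25, 180, 180, 180, 180, 180].

INTERFACE

Orientations are given as [roll, pitch, yaw] about the fixed x, y, z axes, in that order (R = Rz(yaw) Ry(pitch) Rx(roll)).
In Python, from cell import env gives the robot as it stands.
- The arm moves only by the shell command python3 steer.py 'ROWS' [FORCE]. ROWS is a JSON list of rows, 1 to 8 of them, each written [[dx, dy, dz], turn, opening]: dx, dy, dz in units of 5 mm, then a turn about the tool's z in units of 5 degrees, then the finger opening in m; each row is the pose to reach, as a shift and turn from the pose commanded when the command began, along the tool's axes at that moment; what a row does not reach only later rows make up. A row lasts 1/12 s, in which the tool goes at most 0.0417 m and 7.16 degrees, less where a joint would pass 70% of its speed; a pose out of reach is approached as far as the arm can. The fingers move at their own pace and stop on an object; FORCE is the grip in N (left out, the last holds). Time passes only in rows, so rows that do not move let the fingers close. It prints the time, the measured TCP pose, the force, the opening and the grip force at its end. Input that does not fit is refused with a message, and nothing moves.
- env.get_obs(): the state, without advancing time (a new reading comes with each control period).
- env.read_camera(name): name is "scene" or "top"; returns a dict with "color" (384x512x3 uint8, blue, green, red), "fx", "fy", "cx", "cy" (pixels), "world_from_camera" (4x4, takes a point from camera to world coordinates). Camera axes: x right, y down, z forward; pixel columns grow to the right and rows downward; lengths in m; the calibration is good to about 2 mm. A picture is of the moment at which its call begins. There is no depth.
- env.sign_off(): hands the job in; it is judged then, once.
The state is a dict: "time_s": time; "qpos": joint angles; "joint_velocities": joint speeds; "effort": joint torques, N m; "tool_pos": TCP position; "tool_rot": TCP orientation; "force": force on the tool from outside, world axes, zero at the start; "wrist_torque": the same for the moment, N m; "grip_width": finger opening in m; "grasp_force": force on a finger pad.
Only numpy, scipy, OpenCV 4.12 (cv2) and the standard library are available. Lean on these libraries where they do the work, as an engineer would, in place of code of your own. Each camera call takes 0.05 s, during which the arm holds its last target. There are 200 camera calls.

## Working session

There is one attempt and no reset: what is moved stays moved. The work goes in short steps, Python scripts to look and compute and a shell command to move; the robot and the scene stay as the last step left them, time stands still between calls to the robot, and variables do not carry over. Pictures are saved under pics/ and viewed, at most 10 in all, crops included, and the job is handed in when it is done.

```bash
ls; mkdir -p pics; python3 - <<'E'
from cell import env
import cv2,numpy as np
for n in ("top","scene"):
    c=env.read_camera(n); cv2.imwrite(f"pics/{n}0.png",c["color"])
    print(n,c["fx"],c["fy"],c["cx"],c["cy"]);print(np.round(c["world_from_camera"],4))
o=env.get_obs();print(o,env.tip_reach)
E
```

```text
cell.py
pics
steer.py
top 405.46365448931505 405.46365448931505 255.90996849389964 193.96251552870703
[[ 5.3200e-02 -9.6930e-01  2.4000e-01  1.7530e-01]
 [-9.9860e-01 -5.1800e-02  1.2200e-02 -1.0100e-02]
 [ 6.0000e-04 -2.4030e-01 -9.7070e-01  1.3982e+00]
 [ 0.0000e+00  0.0000e+00  0.0000e+00  1.0000e+00]]
scene 437.4205553485171 437.4205553485171 253.53540210091307 183.013977579948
[[ 8.3110e-01 -4.2620e-01  3.5720e-01 -2.5100e-02]
 [-5.5610e-01 -6.3710e-01  5.3360e-01 -7.9600e-01]
 [ 1.0000e-04 -6.4220e-01 -7.6660e-01  1.1799e+00]
 [ 0.0000e+00  0.0000e+00  0.0000e+00  1.0000e+00]]
{'time_s': 0.1, 'qpos': array([-68.7488315 ,  18.43615643,  -4.0162282 ,  83.16834669,
         1.29570236,  78.54051847,  -3.26008959]), 'joint_velocities': array([ 0.01533035, -0.14975761,  0.0441468 , -0.15900512, -0.04001116,
       -0.049061  ,  0.02412504]), 'effort': array([-7.29595940e-04, -4.92574489e+01, -4.06234162e-01, -3.13397992e+01,
       -6.42161351e-02,  3.95780266e-02,  9.15599594e-05]), 'tool_pos': array([0.22691053, 0.60860794, 0.23855191]), 'tool_rot': array([-1.79900253e+02,  5.91284717e-03,  1.59559153e+02]), 'force': array([-0.17479072, -0.04288797,  1.06758595]), 'wrist_torque': array([0.05526147, 0.00712781, 0.01994131]), 'grasp_force': 0.0, 'grip_width': 0.08713558964173669} 0.017
```

View pics/top0.png

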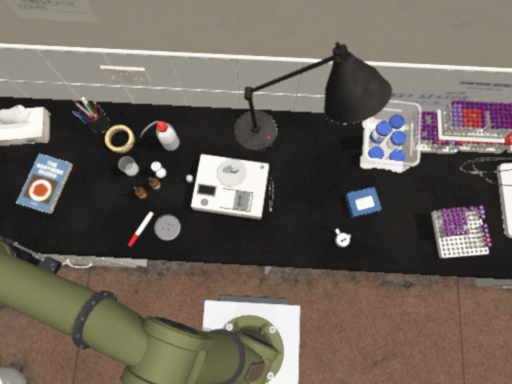

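View pics/scene0.png

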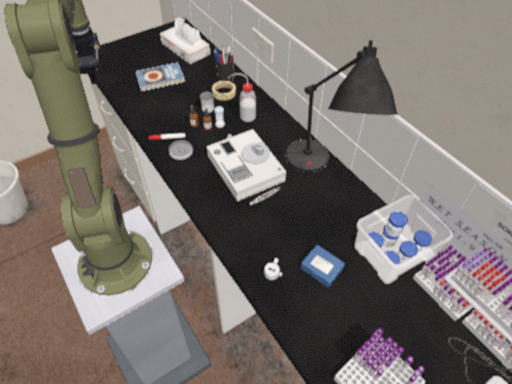

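Top view: the balance is at about (230,187), with the cover at its lower right near (243,200). The lamp stands behind it. Next I'll zoom in on both views.

```bash
cat > h.py <<'E'
import cv2,numpy as np
from cell import env
def ray(c,u,v):
    T=c["world_from_camera"];d=T[:3,:3]@np.array([(u-c["cx"])/c["fx"],(v-c["cy"])/c["fy"],1]);return T[:3,3],d
def onz(c,u,v,z):
    o,d=ray(c,u,v);return o+d*(z-o[2])/d[2]
def proj(c,p):
    T=c["world_from_camera"];q=T[:3,:3].T@(np.asarray(p)-T[:3,3]);return c["fx"]*q[0]/q[2]+c["cx"],c["fy"]*q[1]/q[2]+c["cy"]
E
python3 - <<'E'
from h import *
a=cv2.imread("pics/top0.png")[145:225,180:280];b=cv2.imread("pics/scene0.png")[120:210,195:295]
cv2.imwrite("pics/c0.png",np.hstack([cv2.resize(a,(400,320),interpolation=2),cv2.resize(b,(356,320),interpolation=2)]))
c=env.read_camera("top")
g=c["color"].min(2);m=(g>120).astype(np.uint8);m[:145]=0;m[225:]=0;m[:,:190]=0;m[:,275:]=0
ct=max(cv2.findContours(m,0,2)[0],key=cv2.contourArea)
r=cv2.minAreaRect(ct);print(r)
P=np.array([onz(c,u,v,.056)[:2] for u,v in ct[:,0]],np.float32)
r=cv2.minAreaRect(P);print(r,cv2.boxPoints(r))
E
```

```text
((229.54002380371094, 185.72000122070312), (71.70062255859375, 55.578590393066406), 8.130101203918457)
((0.5326287746429443, 0.09717296063899994), (0.2428492307662964, 0.1970599889755249), 84.5225830078125) [[ 0.42295828 -0.0142922 ]
 [ 0.61911845 -0.03310224]
 [ 0.6422993   0.20863812]
 [ 0.4461391   0.22744817]]
```

View pics/c0.png

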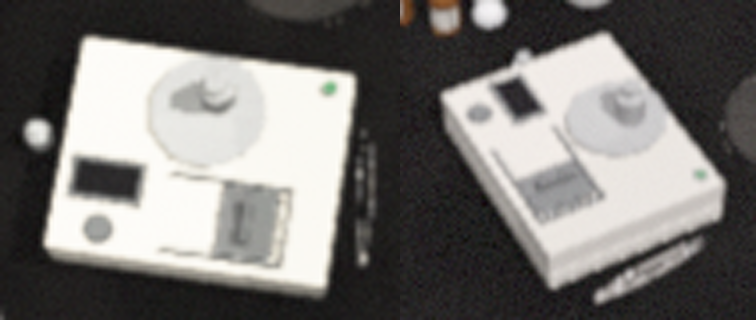

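Both views show the same layout: dark display upper left, tare key front left, grey cover with its rib at crop (240,222), slightly ajar, and the forceps to the right. Now I'll measure these features.

```bash
python3 - <<'E'
from h import *
K={"top":((196,183,217,197),(194,196,212,209),(228,187,256,215)),"scene":((218,137,238,155),(208,143,224,157),(222,155,250,185))}
for n in K:
    c=env.read_camera(n);g=cv2.cvtColor(c["color"],cv2.COLOR_BGR2GRAY).astype(float)
    pts=[]
    S=K[n]
    for (u0,v0,u1,v1),z,lo,hi in zip(S,(.059,.061,.061),(0,90,90),(90,185,185)):
        m=((g>=lo)&(g<hi)).astype(np.uint8);M=m*0;M[v0:v1,u0:u1]=m[v0:v1,u0:u1]
        k,l,st,ce=cv2.connectedComponentsWithStats(M,connectivity=4);i=1+np.argmax(st[1:,4])
        w=onz(c,*ce[i],z);pts.append(w[:2]);print(n,st[i],np.round(ce[i],1),np.round(w,4))
    d=pts[0]-pts[1];b=np.array([43,0.])
    # yaw from display->tare (43 mm along x); weak; 
    print("yaw est",np.degrees(np.arctan2(d[1],d[0])),np.linalg.norm(d))
    for yaw in (-4.5,-5.5,-6.5):
        y=np.radians(yaw);R=np.array([[np.cos(y),-np.sin(y)],[np.sin(y),np.cos(y)]])
        print(yaw,"origin disp",pts[0]-R@[-.03,.077],"tare",pts[1]-R@[-.073,.077],"cover",R.T@(pts[2]-(pts[0]-R@[-.03,.077])))
    if n=="top":
        # edges of deck at subpixel: right / left edges by scanning columns
        for r in range(170,212,6):print(r,g[r,186:200].astype(int),g[r,260:274].astype(int))
E
```

```text
top [199 185  16  10 114] [206.2 189.4] [0.5132 0.1768 0.059 ]
top [201 199   7   7  35] [204.  201.8] [0.4691 0.1805 0.061 ]
top [233 190  20  22 286] [241.5 200.4] [0.4807 0.0544 0.061 ]
yaw est -4.8230910327956025 0.04427206890946236
-4.5 origin disp [0.53707004 0.09768599] tare [0.53582218 0.09803462] cover [-0.05283485 -0.04760318]
-5.5 origin disp [0.53568564 0.09728152] tare [0.53437237 0.09688252] cover [-0.05065674 -0.04798273]
-6.5 origin disp [0.53429438 0.09690127] tare [0.53290267 0.0957559 ] cover [-0.04847235 -0.0483242 ]
170 [ 28  28  29  24  27  24  21  17  24  23  32 108 229 251] [248 248 248 249 249 249 248 225 137  56  32  30  29  33]
176 [114 190 224 228 221 181 110  40  22  40 129 234 251 251] [249 249 249 249 249 248 235 160  60  35  38  41  35  33]
182 [ 26  40  62  81  82  69  43  30  57 167 240 250 247 244] [249 248 249 249 249 241 178  68  27  32  56  58  79  69]
188 [ 30  25  26  21  24  24  23  68 185 244 247 220 137  70] [249 249 249 248 245 189  75  29  52 128 113  52  79  70]
194 [ 23  25  25  23  21  25  82 211 248 248 241 224 210 209] [249 249 249 245 191  76  32  26  37  65  56  42  78  72]
200 [ 21  23  25  26  25  88 225 250 252 251 252 251 251 251] [248 249 246 194  77  32  27  30  40  68  59  61  56  34]
206 [ 23  21  23  21  61 168 223 232 238 243 246 249 251 251] [249 245 195  83  33  29  29  30  35  75  84  61  38  30]
scene [222 143  12  10  68] [227.6 147.2] [0.5131 0.1752 0.059 ]
scene [214 150   7   4  25] [216.9 151.6] [0.4691 0.1763 0.061 ]
scene [227 163  23  20 265] [238.8 173.2] [0.4789 0.047  0.061 ]
yaw est -1.519992650695129 0.04398825081234668
-4.5 origin disp [0.53696643 0.09604655] tare [0.53586111 0.09383963] cover [-0.05402239 -0.05345334]
-5.5 origin disp [0.53558203 0.09564208] tare [0.53441129 0.09268753] cover [-0.051742   -0.05385272]
-6.5 origin disp [0.53419077 0.09526183] tare [0.53294159 0.09156091] cover [-0.049455   -0.05421224]
```

```bash
cat >> h.py <<'E'
from scipy.spatial.transform import Rotation as Ro
O=np.array([.535,.0968]);YAW=-5.5
Rb=Ro.from_euler("z",YAW,degrees=True).as_matrix()[:2,:2]
def goal(bx,by,tip):  # tip height above the deck, mm
    o=env.get_obs();p=o["tool_pos"];R=Ro.from_euler("xyz",o["tool_rot"],degrees=True).as_matrix()
    t=np.r_[O+Rb@[bx/1e3,by/1e3],.056+tip/1e3+env.tip_reach]
    print("t",o["time_s"],"shift",np.round(R.T@(t-p),4),"turn",round(o["tool_rot"][2]-(YAW+180),2),"now bal",np.round(Rb.T@(p[:2]-O)*1e3,1),"tip",round((p[2]-.073)*1e3,1),"F bal",np.round(Rb.T@o["force"][:2],2),round(o["force"][2],2))
E
python3 -c "
from h import *
goal(-50,-80,100)
c=env.read_camera('top');s=env.read_camera('scene')
for p in [(-50,-55,56),(-50,-74,56),(-50,-36,56),(-95,-120,56),(-95,120,56),(95,120,56),(42,0,66)]:
    w=np.r_[O+Rb@(np.array(p[:2])/1e3),p[2]/1e3];print(p,np.round(proj(c,w),1),np.round(proj(s,w),1))
"
```

```text
t 0.25 shift [-0.4398 -0.4624  0.0665] turn -14.94 now bal [-355.7  480.2] tip 166.0 F bal [-0.51 -0.73] -0.62
(-50, -55, 56) [243.7 201.1] [239.1 174. ]
(-50, -74, 56) [249.2 201.9] [241.7 177.8]
(-50, -36, 56) [238.2 200.3] [236.6 170.4]
(-95, -120, 56) [260.7 216.8] [235.9 192. ]
(-95, 120, 56) [190.6 206.4] [205.9 146.3]
(95, 120, 56) [200.7 153.8] [252.4 129.1]
(42, 0, 66) [232.  172.3] [255.2 152.5]
```
Distance 0.64: 16 rows. Rows' max 0.0417; 8 rows/command. Joint limits may slow. Keep z height at first (go with tip +166→ ok). Horizontal move first. Note commanded turn -14.94.

Units first: shifts go in units of 5 mm and turns go in units of 5 degrees. So -0.231 m is -46.2, -0.22 m is -44, -14 degrees is -2.8.

```bash
python3 steer.py '[[[-5.6, -5.8, 0], -0.4, 0], [[-11.2, -11.6, 0], -0.8, 0], [[-16.8, -17.4, 0], -1.2, 0], [[-22.4, -23.2, 0], -1.6, 0], [[-28, -29, 0], -2, 0], [[-33.6, -34.8, 0], -2.4, 0], [[-39.2, -40.6, 0], -2.8, 0], [[-44, -46.2, 0], -3, 0]]' 10
python3 -c "
from h import *
goal(-50,-80,100)"
```

```text
time_s: 1.02
tool_pos: [0.3535, 0.3133, 0.2398]
tool_rot: [180.0, 0.0, 174.6]
force: [1.0, -0.4, 0.7]
grip_width: 0.0419
grasp_force: 0.0
t 1.0167 shift [-0.1509 -0.2784  0.0667] turn 0.09 now bal [-201.4  198.2] tip 166.8 F bal [ 1.07 -0.32] 0.75
```

```bash
python3 steer.py '[[[-3.8, -7, 0], 0, 0], [[-7.6, -14, 0], 0, 0], [[-11.4, -21, 0], 0, 0], [[-15.2, -28, 0], 0, 0], [[-19, -35, 0], 0, 0], [[-22.8, -42, 0], 0, 0], [[-26.6, -49, 2], 0, 0], [[-30.2, -55.6, 4], 0, 0]]'
python3 steer.py '[[[0, 0, 4], 0, 0], [[0, 0, 9], 0, 0], [[0, 0, 9], 0, 0]]'
python3 - <<'E'
from h import *
goal(-50,-80,8)
a=env.read_camera("top")["color"][145:225,180:280];b=env.read_camera("scene")["color"][110:210,195:295]
cv2.imwrite("pics/c1.png",np.hstack([cv2.resize(a,(400,320),interpolation=2),cv2.resize(b,(320,320),interpolation=2)]))
E
```

```text
time_s: 1.68
tool_pos: [0.4775, 0.0225, 0.2203]
tool_rot: [179.9, 0.2, 174.5]
force: [1.6, 0.3, -0.5]
grip_width: 0.0007
grasp_force: 0.0
time_s: 1.93
tool_pos: [0.4737, 0.0236, 0.1707]
tool_rot: [-179.9, -0.4, 174.4]
force: [-1.7, 0.2, -0.1]
grip_width: 0.0004
grasp_force: 0.0
t 1.9333 shift [-0.0046 -0.001   0.0897] turn -0.05 now bal [-54.  -78.8] tip 97.7 F bal [-1.73  0.05] -0.06
```

View pics/c1.png

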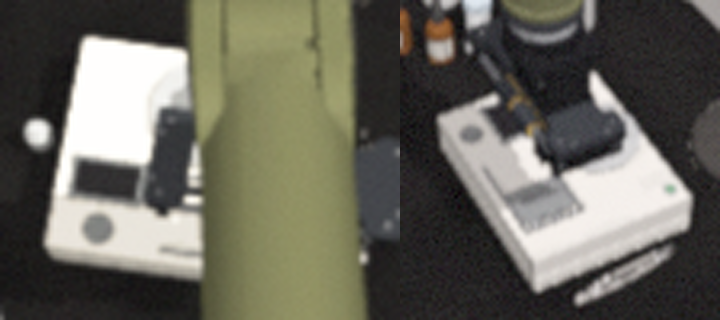

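The gripper is over the cover area with its body along balance y, clear of the weight. Now down in two stages.

In the tool's units: 0.065 m is 13, 0.06 m is 12.

```bash
python3 steer.py '[[[-0.2, -0.2, 6], 0, 0], [[-0.2, -0.2, 12], 0, 0], [[-0.2, -0.2, 13], 0, 0], [[-0.2, -0.2, 13], 0, 0], [[-0.2, -0.2, 13], 0, 0]]'
python3 -c "
from h import *
goal(-50,-80,8)"
```

```text
time_s: 2.45
tool_pos: [0.4785, 0.0241, 0.1113]
tool_rot: [180.0, 0.1, 174.6]
force: [1.0, 0.1, 0.3]
grip_width: 0.0006
grasp_force: 0.0
t 2.45 shift [ 0.0008 -0.0023  0.0303] turn 0.1 now bal [-49.3 -77.8] tip 38.3 F bal [0.96 0.24] 0.25
```

In the tool's units: 0.029 m is 5.8, -0.003 m is -0.6.

```bash
python3 steer.py '[[[0, -0.6, 3], 0, 0], [[0, -0.6, 5.8], 0, 0], [[0, -0.6, 5.8], 0, 0], [[0, -0.6, 5.8], 0, 0]]'
python3 -c "
from h import *
goal(-50,-55,8)"
```

```text
time_s: 2.78
tool_pos: [0.478, 0.0209, 0.082]
tool_rot: [180.0, 0.1, 174.6]
force: [0.4, 0.2, 0.7]
grip_width: 0.0005
grasp_force: 0.0
t 2.7833 shift [0.0005 0.026  0.0011] turn 0.07 now bal [-49.5 -81. ] tip 9.0 F bal [0.36 0.22] 0.7
```

```bash
python3 steer.py '[[[0, 1.6, 0], 0, 0], [[0, 3.2, 0], 0, 0], [[0, 4.8, 0], 0, 0], [[0, 6.4, 0], 0, 0], [[0, 8, 0], 0, 0], [[0, 9.4, 0], 0, 0], [[0, 10.4, 0], 0, 0], [[0, 10.4, 0], 0, 0]]'
python3 -c "
from h import *
goal(-50,-23,8)"
python3 steer.py '[[[0, 0.4, 0], 0, 0], [[0, 0.8, 0], 0, 0], [[0, 0.8, 0], 0, 0]]'
python3 -c "
from h import *
goal(-50,-23,8)"
```

```text
time_s: 3.45
tool_pos: [0.482, 0.0741, 0.0805]
tool_rot: [180.0, -0.0, 174.7]
force: [-0.1, 0.1, -0.4]
grip_width: 0.0004
grasp_force: 0.0
t 3.45 shift [-0.0006  0.0047 -0.0005] turn 0.16 now bal [-50.6 -27.7] tip 7.5 F bal [-0.16  0.13] -0.38
time_s: 3.7
tool_pos: [0.4821, 0.0764, 0.0804]
tool_rot: [-180.0, -0.0, 174.5]
force: [-0.3, 0.8, -0.8]
grip_width: 0.0003
grasp_force: 0.0
t 3.7 shift [-0.0007  0.0023 -0.0006] turn 0.05 now bal [-50.7 -25.3] tip 7.4 F bal [-0.35  0.76] -0.78
```

```bash
for i in 1; do python3 steer.py '[[[0, 0.4, 0], 0, 0], [[0, 0.8, 0], 0, 0], [[0, 0.8, 0], 0, 0]]'; done
python3 -c "
from h import *
goal(-50,-23,8)"
python3 - <<'E'
from h import *
a=env.read_camera("top")["color"][145:225,180:280];b=env.read_camera("scene")["color"][120:200,195:275]
cv2.imwrite("pics/c2.png",np.hstack([cv2.resize(a,(400,320),interpolation=2),cv2.resize(b,(400,400),interpolation=2)[:320]]))
E
```

```text
time_s: 3.95
tool_pos: [0.4826, 0.0806, 0.0804]
tool_rot: [180.0, -0.0, 174.6]
force: [-0.6, -0.7, 0.1]
grip_width: 0.0003
grasp_force: 0.2
t 3.95 shift [-0.0006 -0.0019 -0.0006] turn 0.06 now bal [-50.6 -21.1] tip 7.4 F bal [-0.5  -0.79] 0.13
```

View pics/c2.png

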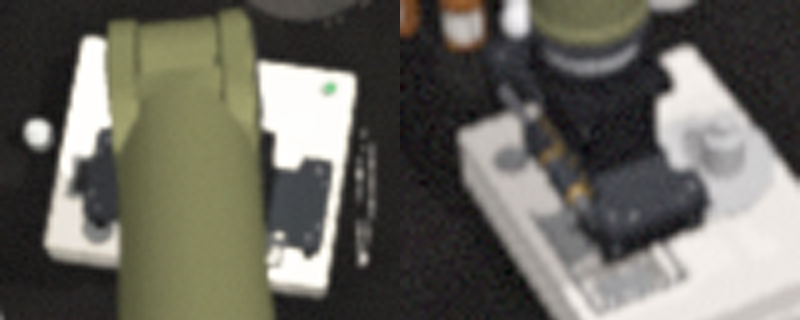

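The cover has moved left and the well now shows in the scene view at crop (625,275). I'll keep going until I feel the stop.

```bash
python3 steer.py '[[[0, 0.4, 0], 0, 0], [[0, 0.6, 0], 0, 0], [[0, 0.6, 0], 0, 0]]'
python3 -c "
from h import *
goal(-50,-23,8)"
python3 steer.py '[[[0, 0.4, 0], 0, 0], [[0, 0.6, 0], 0, 0], [[0, 0.6, 0], 0, 0]]'
python3 -c "
from h import *
goal(-50,-23,8)"
```

```text
time_s: 4.3
tool_pos: [0.4831, 0.0836, 0.0805]
tool_rot: [180.0, 0.0, 174.6]
force: [-0.1, -0.0, -0.2]
grip_width: 0.0005
grasp_force: 0.3
t 4.3 shift [-0.0004 -0.0049 -0.0005] turn 0.07 now bal [-50.4 -18.1] tip 7.5 F bal [-0.06 -0.01] -0.17
time_s: 4.55
tool_pos: [0.4832, 0.085, 0.0805]
tool_rot: [-179.9, -0.0, 174.5]
force: [-1.1, -4.4, 0.8]
grip_width: 0.0003
grasp_force: 2.4
t 4.55 shift [-0.0004 -0.0063 -0.0005] turn 0.03 now bal [-50.4 -16.7] tip 7.5 F bal [-0.71 -4.44] 0.76
```

In the tool's units: -0.037 m is -7.4, -0.018 m is -3.6.

```bash
python3 steer.py '[[[0, -3.6, 0], 0, 0], [[0, -7.4, 0], 0, 0], [[0, -7.4, 0], 0, 0], [[0, -7.4, 0], 0, 0]]'
python3 - <<'E'
from h import *
goal(-50,-52,-14)
b=env.read_camera("scene")["color"][120:200,195:275]
cv2.imwrite("pics/c3.png",cv2.resize(b,(560,560),interpolation=2))
E
```

```text
time_s: 4.88
tool_pos: [0.4802, 0.0494, 0.0808]
tool_rot: [179.9, 0.0, 174.4]
force: [-0.3, 0.5, 0.7]
grip_width: 0.0007
grasp_force: 0.0
t 4.8833 shift [-0.      0.0004  0.0218] turn -0.06 now bal [-50.  -52.4] tip 7.8 F bal [-0.31  0.51] 0.74
```

View pics/c3.png

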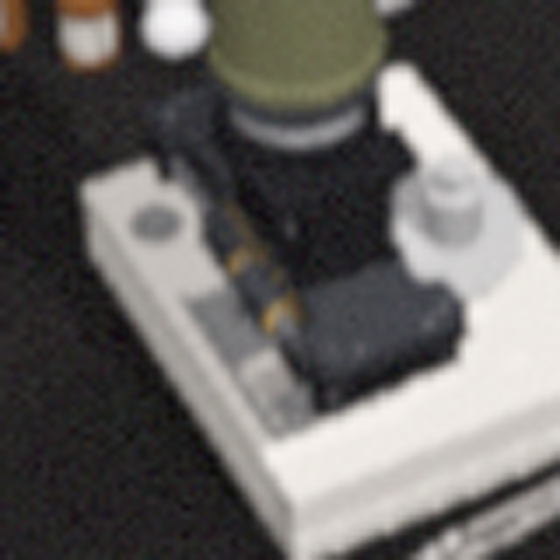

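The grey cover stays open at crop (225,325), and the finger is over the well. Down to just above the key.

In the tool's units: 0.021 m is 4.2, 0.018 m is 3.6.

```bash
python3 steer.py '[[[0, 0, 1.2], 0, 0], [[0, 0, 2.4], 0, 0], [[0, 0, 3.6], 0, 0], [[0, 0, 4.2], 0, 0], [[0, 0, 4.2], 0, 0], [[0, 0, 4.2], 0, 0]]'
python3 -c "
from h import *
goal(-50,-52,-22)"
```

```text
time_s: 5.43
tool_pos: [0.4796, 0.0496, 0.0591]
tool_rot: [-180.0, -0.0, 174.6]
force: [-0.1, 0.2, -0.1]
grip_width: 0.0004
grasp_force: 0.0
t 5.4333 shift [-0.0006  0.0003  0.0081] turn 0.07 now bal [-50.6 -52.3] tip -13.9 F bal [-0.08  0.22] -0.12
```

In the tool's units: 0.01 m is 2, 0.009 m is 1.8.

```bash
python3 steer.py '[[[0, 0, 0.6], 0, 0], [[0, 0, 1.2], 0, 0], [[0, 0, 1.8], 0, 0], [[0, 0, 2], 0, 0], [[0, 0, 2], 0, 0]]'
python3 -c "
from h import *
goal(-50,-52,-22)"
python3 steer.py '[[[0, 0, 0.2], 0, 0], [[0, 0, 0.4], 0, 0], [[0, 0, 0.4], 0, 0], [[0, 0, 0.4], 0, 0]]'
python3 -c "
from h import *
goal(-50,-52,-22)"
```

```text
time_s: 5.85
tool_pos: [0.4805, 0.0496, 0.0512]
tool_rot: [179.9, 0.0, 174.5]
force: [-4.7, -0.7, 14.2]
grip_width: 0.0006
grasp_force: 7.3
t 5.85 shift [0.0003 0.0002 0.0002] turn 0.04 now bal [-49.7 -52.2] tip -21.8 F bal [-4.63 -1.1 ] 14.2
time_s: 6.18
tool_pos: [0.4806, 0.0496, 0.0509]
tool_rot: [179.9, -0.0, 174.5]
force: [-10.6, -1.7, 29.3]
grip_width: 0.0005
grasp_force: 14.8
t 6.1833 shift [ 0.0003  0.0002 -0.0001] turn 0.04 now bal [-49.7 -52.2] tip -22.1 F bal [-10.36  -2.7 ] 29.28
```

In the tool's units: -0.001 m is -0.2.

```bash
python3 steer.py '[[[0, 0, -0.2], 0, 0], [[0, 0, -0.2], 0, 0], [[0, 0, -0.2], 0, 0], [[0, 0, -0.2], 0, 0], [[0, 0, -0.2], 0, 0], [[0, 0, -0.2], 0, 0], [[0, 0, -0.2], 0, 0], [[0, 0, -0.2], 0, 0]]'
for i in 1 2 3; do python3 steer.py '[[[0, 0, 0], 0, 0], [[0, 0, 0], 0, 0], [[0, 0, 0], 0, 0], [[0, 0, 0], 0, 0], [[0, 0, 0], 0, 0], [[0, 0, 0], 0, 0], [[0, 0, 0], 0, 0], [[0, 0, 0], 0, 0]]'|grep -E "time|^force|pos"; done
python3 steer.py '[[[0, 0, -0.8], 0, 0], [[0, 0, -1.6], 0, 0], [[0, 0, -3.2], 0, 0], [[0, 0, -7], 0, 0], [[0, 0, -12], 0, 0], [[0, 0, -12], 0, 0], [[0, 0, -12], 0, 0]]'
python3 -c "
from h import *
goal(-50,27,38)"
```

```text
time_s: 6.85
tool_pos: [0.4805, 0.0497, 0.051]
tool_rot: [179.9, 0.0, 174.5]
force: [-7.8, -0.7, 21.8]
grip_width: 0.0007
grasp_force: 11.0
time_s: 7.52
tool_pos: [0.4805, 0.0496, 0.051]
force: [-7.1, -1.4, 22.2]
time_s: 8.18
tool_pos: [0.4805, 0.0496, 0.051]
force: [-6.0, -0.8, 22.1]
time_s: 8.85
tool_pos: [0.4805, 0.0497, 0.051]
force: [-6.4, -0.8, 22.5]
time_s: 9.43
tool_pos: [0.4808, 0.0497, 0.1098]
tool_rot: [179.9, 0.1, 174.6]
force: [0.4, 0.2, -0.4]
grip_width: 0.0004
grasp_force: 0.0
t 9.4333 shift [ 0.0005  0.079  -0.0011] turn 0.06 now bal [-49.4 -52. ] tip 36.8 F bal [0.34 0.25] -0.42
```

In the tool's units: 0.079 m is 15.8, 0.06 m is 12.

```bash
python3 steer.py '[[[0, 6, 0], 0, 0], [[0, 12, 0], 0, 0], [[0, 15.8, 0], 0, 0], [[0, 15.8, 0], 0, 0], [[0, 15.8, 2], 0, 0], [[0, 15.8, 4], 0, 0], [[0, 15.8, 5.6], 0, 0], [[0, 15.8, 5.6], 0, 0]]'
python3 -c "
from h import *
goal(-50,-37,8)"
```

```text
time_s: 10.1
tool_pos: [0.4864, 0.1264, 0.0786]
tool_rot: [-179.9, -0.1, 174.4]
force: [0.7, -0.6, 1.0]
grip_width: 0.0004
grasp_force: 0.0
t 10.1 shift [-0.0013 -0.0618 -0.0022] turn -0.06 now bal [-51.2  24.8] tip 5.6 F bal [ 0.8  -0.52] 0.99
```

In the tool's units: -0.048 m is -9.6, -0.04 m is -8.

```bash
python3 steer.py '[[[0, 0, -0.4], 0, 0], [[0, 0, -0.4], 0, 0], [[0, -1.6, -0.4], 0, 0], [[0, -3.2, -0.4], 0, 0], [[0, -4.8, -0.4], 0, 0], [[0, -6.4, -0.4], 0, 0], [[0, -8, -0.4], 0, 0], [[0, -9.6, -0.4], 0, 0]]'
python3 -c "
from h import *
goal(-50,-43,8)"
python3 steer.py '[[[0, -1.2, 0], 0, 0], [[0, -2.2, 0], 0, 0], [[0, -2.8, 0], 0, 0], [[0, -2.8, 0], 0, 0], [[0, -2.8, 0], 0, 0]]'
python3 -c "
from h import *
goal(-50,-43,8)"
```

```text
time_s: 10.77
tool_pos: [0.4827, 0.0796, 0.0826]
tool_rot: [180.0, 0.0, 174.5]
force: [0.7, 1.6, -1.0]
grip_width: 0.0008
grasp_force: 0.8
t 10.7667 shift [-0.0004 -0.0208  0.0016] turn 0.04 now bal [-50.4 -22.2] tip 9.6 F bal [0.57 1.64] -1.01
time_s: 11.18
tool_pos: [0.4815, 0.0661, 0.0826]
tool_rot: [-180.0, -0.0, 174.5]
force: [0.6, 0.5, -0.9]
grip_width: 0.0004
grasp_force: 0.0
t 11.1833 shift [-0.0003 -0.0073  0.0016] turn 0.04 now bal [-50.3 -35.7] tip 9.6 F bal [0.55 0.57] -0.89
```

```bash
python3 steer.py '[[[0, -0.6, 0], 0, 0], [[0, -1.2, 0], 0, 0], [[0, -1.2, 0], 0, 0], [[0, -1.2, 0], 0, 0]]'
python3 -c "
from h import *
goal(-50,-43,8)"
python3 steer.py '[[[0, -0.4, 0], 0, 0], [[0, -0.6, 0], 0, 0], [[0, -0.6, 0], 0, 0], [[0, -0.6, 0], 0, 0]]'
python3 -c "
from h import *
goal(-50,-43,8)"
```

```text
time_s: 11.52
tool_pos: [0.4809, 0.0601, 0.0825]
tool_rot: [-180.0, -0.0, 174.5]
force: [0.7, 0.7, -0.3]
grip_width: 0.0006
grasp_force: 0.0
t 11.5167 shift [-0.0004 -0.0013  0.0015] turn 0.05 now bal [-50.4 -41.7] tip 9.5 F bal [0.6  0.78] -0.29
time_s: 11.85
tool_pos: [0.4808, 0.0592, 0.0826]
tool_rot: [179.9, 0.0, 174.6]
force: [0.9, 4.8, -1.9]
grip_width: 0.0005
grasp_force: 2.6
t 11.85 shift [-0.0004 -0.0003  0.0016] turn 0.12 now bal [-50.4 -42.7] tip 9.6 F bal [0.46 4.86] -1.95
```

The stop is felt where it should be: the contact positions give exactly 50 mm of travel with 18 mm wide fingers. A final nudge, then retreat and look.

In the tool's units: -0.12 m is -24, -0.08 m is -16.

```bash
python3 steer.py '[[[0, -0.2, 0], 0, 0], [[0, -0.2, 0], 0, 0], [[0, 0.4, 0], 0, 0], [[0, 1.2, 0], 0, 0], [[0, 1.6, -2], 0, 0], [[0, 1.6, -8], 0, 0], [[0, 1.6, -16], 0, 0], [[0, 1.6, -24], 0, 0]]' | grep -E "time|^force"
python3 steer.py '[[[3.8, 7, 0], 0, 0], [[7.6, 14, 0], 0, 0], [[11.4, 21, 0], 0, 0], [[15.2, 28, 0], 0, 0], [[19, 35, 0], 0, 0], [[22.8, 42, 0], 0, 0], [[26.6, 49, 0], 0, 0], [[26.6, 49, 0], 0, 0]]'
python3 - <<'E'
from h import *
a=env.read_camera("top")["color"][145:225,180:280];b=env.read_camera("scene")["color"][110:210,195:295]
cv2.imwrite("pics/c4.png",np.hstack([cv2.resize(a,(400,320),interpolation=2),cv2.resize(b,(320,320),interpolation=2)]))
E
```

```text
time_s: 12.52
force: [1.0, 0.0, -0.4]
time_s: 13.18
tool_pos: [0.3675, 0.3296, 0.2033]
tool_rot: [179.8, -0.1, 175.2]
force: [-0.8, 0.3, 0.2]
grip_width: 0.0004
grasp_force: 0.0
```

View pics/c4.png

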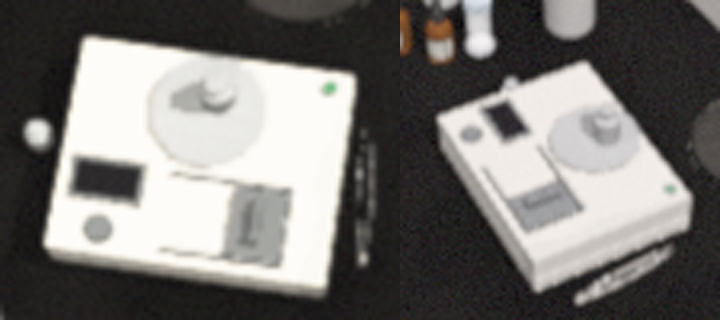

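The cover is now against its right stop, with the plate edge at crop x≈290 and no gap. The weight, spare weight and forceps haven't moved.

```bash
python3 -c "
from cell import env
print(env.sign_off())"
```

```text
the job is handed in; nothing more can be done
None
```

I pushed the cover fully open, held the calibration key fully down for about 3 s, let it up and pushed the cover fully shut. The tare key was not touched, and in the final picture the weights and forceps stand where they were. I handed the job in at about 13 s on the robot's clock, but the hand-in returned no verdict.

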